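# Raise the engraver's balanced window to the red mark

## Task

With the fingertips, push the engraving machine's clear sliding window up from beneath its yellow lip until the small yellow pointer on its left edge stands level with the red mark on the left post, then let go and move clear; the window stays where it is left. Only push: do not pinch the lip, and keep the fingers off the clear pane. Leave the red mark and the things on the bench where they are.

Things in the scene. Friction and masses are not known exactly. Their poses are not given: they have to be found in the camera images.
- booth: Enclosure of a small engraving machine, fixed on the bench: 410 mm wide, 240 deep, 355 high, grey plinth 85 mm high. Origin on the bench, 145 mm behind its front face, mid-width; x into the machine, y to the robot's left, z up. Above it the front leans back 30 degrees from vertical: the window slides along (0.5, 0, 0.866) of this frame.
- window (a joint): How far the clear window (328 mm wide, 150 mm tall along the slope) has been pushed up the slope, in m: 0 = fully down, 0.17 = upper stop. It is balanced by hidden counterweights, stays wherever it is left, and takes about 2 to 5 N to push along the slope, either way.
- lip_edge (a point): Middle of the outer lower edge of the window's lip, a rigid yellow shelf 260 mm wide, 12 thick, standing 45 mm out from the pane at right angles, so its underside runs from here inwards and down along (0.866, 0, -0.5) of the booth's frame. Free space beneath, in front of the plinth. 118 mm above the bench when the window is down; moves with it. z points up the slope, y left.
- lip: Yellow underside of the lip (7 mm thick), the part to push on. Origin: middle of the pane's lower edge, x into the machine at right angles to the pane, z up the slope.
- lip_top: Black rubber top layer (5 mm) of the same lip; same origin and axes as the lip. Touching it and the underside at the same time counts as pinching.
- pane: Clear pane of the window with its dark top bar, 304 mm wide, 150 mm tall above the lip; same origin and axes as the lip. Not to be touched.
- pointer (a point): Tip of the small yellow pointer (6 mm tall, 28 mm long) on the window's left edge, reaching over the left post; moves with the window. z points up the slope.
- mark (a point): Middle of the inner edge of the red mark, a 20 mm tall red clamp on the front of the left post, beside the pointer's path; z points up the slope. The pointer is level when its z in this frame is 0; minus that value is the way the window still has to go up. Its height differs from run to run.
- glue: Loose yellow glue bottle, 48 mm across, 105 mm tall, standing before one front corner of the machine; origin under its centre. Leave alone.
- bit_block: Loose wooden block 45 x 60 x 30 mm with three upright router bits (60 mm high in all), before the other front corner; origin under its centre. Leave alone.
- offcut: Loose pine offcut 90 x 40 x 25 mm lying off the front right corner of the machine; origin under its centre. Leave alone.

How it is judged:
By the outcome, as a careful person would: the job done as asked, in the order asked, and still so for the second after the job is handed in, with the robot touching nothing.
It also fails if it takes over 35 s, if anything falls off the work surface, if the arm or the gripper's body presses on something with over 40 N, if the wrist force passes 120 N, or if a joint passes its speed limit or range.

## Robot

A 6-joint arm with a two-finger parallel gripper is mounted at the origin on the work surface. World frame = base frame: x ahead of the robot, y to its left, z up, the work surface at z = 0. Lengths are in m, angles in rad, forces in N, time in s.
With the tool pointing down it reaches from about 0.35 to 0.875 m from the base axis. Payload 4.2 kg.
Tool frame: the origin (TCP) lies midway between the tips of the shut fingers; the grasp point (between the pads) lies 19 mm behind it; z points along the fingers, y is the line along which they close (so a half turn about z gives the same grasp; the last joint's range is limited). The gripper opens to 85 mm and grips with 20 to 120 N. Pads are 22 mm wide; open, the fingers measure 114 mm over their backs; the gripper's body (76 mm by 85 mm) begins 54 mm behind the grasp point. The pads swing forward as they close: fully open they stand 13 mm farther back than shut.
Start: joints at [0.259, 0.385, 0.008, 0, -1.194, -0.259], TCP at [0.625, 0, 0.231] pointing down, gripper open.
Joint ranges: [-3.14, 3.14], [-1.21, 2.06], [-1.07, 1.41], [-3.16, 2.05], [-2.99, -0.16], [-3.1, 3.1]. Speed limits (rad/s): [2.79, 2.79, 3.14, 3.14, 3.14, 3.14].

## Interface

Orientations are given as [roll, pitch, yaw] about the fixed x, y, z axes, in that order (R = Rz(yaw) Ry(pitch) Rx(roll)).
In Python, from bench import ctrl gives the robot as it stands.
- The arm moves only by the tool step_arm, never from a script. Its argument "targets" is a list of rows, each an object of numbers: "tx", "ty", "tz": the shift along the tool's x, y, z in mm; "wx", "wy", "wz": the turn, a rotation vector about the tool's x, y, z in degrees. A call has 1 to 12 rows; each row is the pose to reach, as a shift and turn from the pose commanded when the call began, along the tool's axes at that moment; what a row does not reach only later rows make up. A row lasts 1/8 s, in which the tool goes at most 62.5 mm and 10.7 degrees, less where a joint would pass 70% of its speed; a pose out of reach is approached as far as the arm can. A call with a gripper value outside its range is refused whole. "claw" is the finger opening in mm, from 0 to 85.4, set as the call begins (left out, the last holds). The fingers move at their own pace and stop on an object; "squeeze" is the grip in N (left out, the last holds). Time passes only in rows, so rows that repeat a pose let the fingers close. It gives the time, the measured TCP pose, the force, the opening and the grip force at its end, in the units of the state.
- ctrl.read_state(): the state, without advancing time (a new reading comes with each control period).
- ctrl.get_image(name): name is "scene" or "side" or "wrist"; returns a dict with "img" (400x640x3 uint8, blue, green, red), "camera_matrix" (3x3 intrinsics, pixels), "pose" (4x4, takes a point from camera to world coordinates). Camera axes: x right, y down, z forward; pixel columns grow to the right and rows downward; lengths in m; the calibration is good to about 2 mm. The wrist camera is an equidistant fisheye: a pixel r from the principal point sees the ray r / f radians off the axis. A picture is of the moment at which its call begins. There is no depth.
- ctrl.close_job(): hands the job in; it is judged then, once.
The state is a dict: "clock": time; "joint_positions": joint angles; "dq": joint speeds; "tau": joint torques, N m; "ee_pos": TCP position; "orientation": TCP orientation; "wrist_force": force on the tool from outside, world axes, zero at the start; "moment": the same for the moment, N m; "grip_width": finger opening in m; "grip_force": force on a finger pad.
Only numpy, scipy, OpenCV 4.12 (cv2) and the standard library are available. Lean on these libraries where they do the work, as an engineer would, in place of code of your own. Each camera call takes 0.05 s, during which the arm holds its last target. There are 200 camera calls.

## Working session

There is one attempt and no reset: what is moved stays moved. The work goes in short steps, Python scripts to look and compute and a tool call to move; the robot and the scene stay as the last step left them, time stands still between calls to the robot, and variables do not carry over. Pictures are saved under pics/ and viewed, at most 10 in all, crops included, and the job is handed in when it is done.

Besides the shell and the picture viewer there is one more tool, called after ">>>" as name(argument=value, ...), one argument or row to a line, values as JSON. step_arm: Moves the arm, as the interface text tells. Its arguments: {"type":"object","properties":{"targets":{"type":"array","items":{"type":"object","properties":{"tx":{"type":"number"},"ty":{"type":"number"},"tz":{"type":"number"},"wx":{"type":"number"},"wy":{"type":"number"},"wz":{"type":"number"}}}},"claw":{"type":"number"},"squeeze":{"type":"number"}},"required":["targets"]}

```bash
mkdir -p pics; ls
python3 - <<'E'
from bench import ctrl
import cv2,pickle
for n in ("scene","side"):
    d=ctrl.get_image(n); cv2.imwrite(f"pics/{n}0.png",d["img"]); pickle.dump(d,open(n+"0.pkl","wb"))
    print(n,d["camera_matrix"].round(1).tolist(),d["pose"].round(3).tolist())
print(ctrl.read_state())
E
```

```text
pics
scene [[481.3, 0.0, 319.3], [0.0, 481.3, 199.2], [0.0, 0.0, 1.0]] [[0.356, 0.792, -0.495, 1.19], [0.934, -0.302, 0.189, -0.274], [-0.0, -0.53, -0.848, 1.08], [0.0, 0.0, 0.0, 1.0]]
side [[478.7, 0.0, 318.2], [0.0, 478.7, 200.0], [0.0, 0.0, 1.0]] [[0.763, -0.421, 0.491, 0.088], [-0.646, -0.508, 0.57, -0.655], [0.01, -0.752, -0.659, 0.797], [0.0, 0.0, 0.0, 1.0]]
{'clock': 0.1, 'joint_positions': array([ 2.58615022e-01,  3.85519600e-01,  6.77111998e-03, -4.19452301e-04,
       -1.19398257e+00, -2.58623028e-01]), 'dq': array([ 0.00088901, -0.00073292,  0.00438306,  0.00194582, -0.00025824,
        0.00090189]), 'tau': array([-2.41840362e-04, -3.93318665e+01,  1.88929778e+01,  4.19793829e+00,
       -2.58899068e-03, -3.31562532e-06]), 'ee_pos': array([6.24491710e-01, 2.56597646e-05, 2.30312533e-01]), 'orientation': array([ 3.13962258e+00, -1.18047430e-04, -1.57095894e+00]), 'wrist_force': array([ 0.18447649,  1.00527551, -0.01821567]), 'moment': array([-0.03427466, -0.01804135,  0.01116445]), 'grip_force': 0.0, 'grip_width': 0.08543893521276262}
```

View pics/scene0.png

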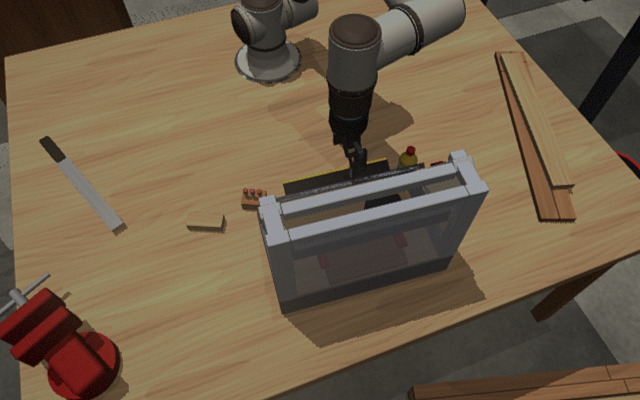

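View pics/side0.png

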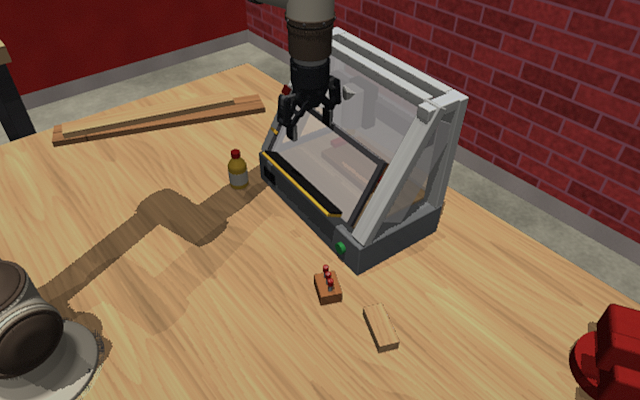

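The side view shows the front of the machine: lip from about (263,152) to (340,214), glue bottle at the left corner (238,185), bit block (327,288) and offcut (380,328) at the right; the gripper hides part of the left post. Now an enlargement.

Run:
```python
import cv2
a=cv2.imread("pics/side0.png")
cv2.imwrite("pics/side0c.png",cv2.resize(a[75:275,225:475],None,fx=3,fy=3,interpolation=cv2.INTER_CUBIC))
```

```text
(no output)
```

View pics/side0c.png

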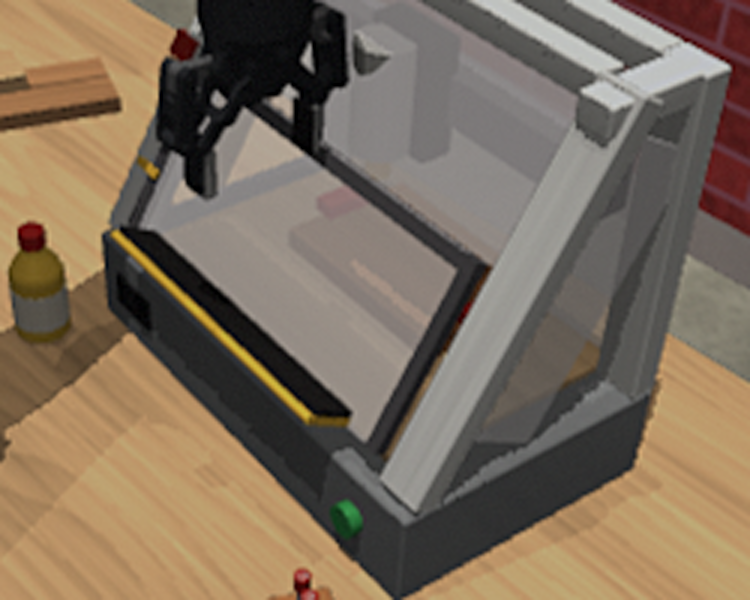

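```bash
cat > h.py <<'E'
import numpy as np,pickle
from scipy.optimize import least_squares
def proj(d,P):
    T=np.linalg.inv(d["pose"]); c=np.atleast_2d(P)@T[:3,:3].T+T[:3,3]; q=c@d["camera_matrix"].T
    return q[:,:2]/q[:,2:]
def Rz(a): return np.array([[np.cos(a),-np.sin(a),0],[np.sin(a),np.cos(a),0],[0,0,1]])
def ray(d,uv):
    k=np.linalg.inv(d["camera_matrix"])@[*uv,1]; return d["pose"][:3,3],d["pose"][:3,:3]@k
def hit(d,uv,p0,n):  # ray-plane
    o,v=ray(d,uv); return o+v*((p0-o)@n)/(v@n)
E
python3 - <<'E'
from h import *
d=pickle.load(open("side0.pkl","rb"))
c=lambda *a:np.array(a)/3+[225,75]
pl=np.array([[-.145,-.205,0],[-.145,-.205,.085],[-.145,.205,0],[-.145,.205,.085],[.095,-.205,0],[.095,-.205,.085]])
uv=np.array([c(397,598),c(402,517),c(110,308),c(105,233),c(633,467),c(655,393)])
f=lambda p:(proj(d,pl@Rz(p[2]).T+[p[0],p[1],0])-uv).ravel()
r=least_squares(f,[.85,0,0],loss='soft_l1');print(r.x,f(r.x).reshape(-1,2).round(1).tolist())
p=r.x;R=Rz(p[2]);t=np.array([p[0],p[1],0])
le=np.array([c(312,424),c(113,237)])
g=lambda q:(proj(d,np.array([[q[0],-.13,q[1]],[q[0],.13,q[1]]])@R.T+t)-le).ravel()
s=least_squares(g,[-.17,.13]);print("lip x,z",s.x,g(s.x).round(1))
g2=lambda q:(proj(d,np.array([[q[0],-.13,.118],[q[0],.13,.118]])@R.T+t)-le).ravel()
s=least_squares(g2,[-.17]);print(s.x,g2(s.x).round(1))
for n,uvb in (("glue",(238,187)),("block",(329,303)),("offcut",(383,348))):
    P=hit(d,uvb,np.zeros(3),np.array([0,0,1.]));print(n,P,(P-t)@R)
E
```

```text
[ 0.75061955 -0.01608585 -0.09631928] [[-0.5, 1.1], [0.4, 0.9], [-0.1, -1.0], [-0.7, -2.1], [0.8, 0.2], [0.0, -2.1]]
lip x,z [-0.17128481  0.12951568] [-1.2 -0.1  1.2  0. ]
[-0.16763848] [0.1 3.3 2.9 3.4]
glue [0.55393051 0.20549837 0.        ] [-0.21708721  0.20164148  0.        ]
block [ 0.49346101 -0.22210016  0.        ] [-0.23615409 -0.22979046  0.        ]
offcut [ 0.50341815 -0.36382768  0.        ] [-0.21261311 -0.36990347  0.        ]
```

```bash
cat >> h.py <<'E'
from scipy.spatial.transform import Rotation as Ro
def rel(st,pos,Rt):
    R0=Ro.from_euler('xyz',st["orientation"]).as_matrix()
    return ((R0.T@(pos-st["ee_pos"]))*1e3).round(1), np.degrees(Ro.from_matrix(R0.T@Rt).as_rotvec()).round(1)
B=np.array([.7506,-.0161,0]); RB=Rz(-.0963)
def toolR(a,xup=1):
    z=np.array([np.cos(a),0,-np.sin(a)]); x=xup*np.array([np.sin(a),0,np.cos(a)]); return RB@np.c_[x,np.cross(z,x),z]
E
python3 - <<'E'
from h import *
from bench import ctrl
st=ctrl.read_state(); d=ctrl.get_image("wrist")
R0=Ro.from_euler('xyz',st["orientation"]).as_matrix()
print("cam in tool",R0.T@(d["pose"][:3,3]-st["ee_pos"]),(R0.T@d["pose"][:3,:3]).round(2).tolist())
for xu in (1,-1):
  print(xu,rel(st,B+RB@[-.29,0,.20],toolR(np.radians(25),xu)))
E
```

```text
cam in tool [ 0.07244264  0.00148754 -0.1428989 ] [[0.0, -0.96, -0.29], [1.0, 0.0, -0.0], [0.0, -0.29, 0.96]]
1 (array([-11.7, 162.5,  30.6]), array([ 47.6,  52.4, -74.5]))
-1 (array([-11.7, 162.5,  30.6]), array([ 53.6, -48.7,  84. ]))
```

>>> step_arm(
  claw=0,
  targets=[
    {"ty": 60},
    {"ty": 120,"wx": 4.5,"wy": 5,"wz": -7},
    {"tx": -12,"ty": 162,"tz": 0,"wx": 9,"wy": 10,"wz": -14},
    {"tx": -12,"ty": 162,"tz": 10,"wx": 14,"wy": 15.5,"wz": -22},
    {"tx": -12,"ty": 162,"tz": 20,"wx": 18.5,"wy": 20.5,"wz": -29},
    {"tx": -12,"ty": 162,"tz": 30,"wx": 23,"wy": 25.5,"wz": -36},
    {"tx": -12,"ty": 162,"tz": 30,"wx": 27.7,"wy": 30.5,"wz": -43},
    {"tx": -12,"ty": 162,"tz": 30,"wx": 32.3,"wy": 35.5,"wz": -50.5},
    {"tx": -12,"ty": 162,"tz": 30,"wx": 37,"wy": 40.5,"wz": -57.7},
    {"tx": -12,"ty": 162,"tz": 30,"wx": 41.5,"wy": 45.7,"wz": -65},
    {"tx": -12,"ty": 162,"tz": 30,"wx": 45.5,"wy": 50,"wz": -71.2},
    {"tx": -12,"ty": 162,"tz": 30,"wx": 47.6,"wy": 52.4,"wz": -74.5},
  ],
)

```text
validation failed for argument at $.ta...
```

>>> step_arm(
  claw=0,
  targets=[
    {"tx": 0,"ty": 60,"tz": 0,"wx": 0,"wy": 0,"wz": 0},
    {"tx": 0,"ty": 120,"tz": 0,"wx": 4.5,"wy": 5,"wz": -7},
    {"tx": -12,"ty": 162,"tz": 0,"wx": 9,"wy": 10,"wz": -14},
    {"tx": -12,"ty": 162,"tz": 10,"wx": 14,"wy": 15.5,"wz": -22},
    {"tx": -12,"ty": 162,"tz": 20,"wx": 18.5,"wy": 20.5,"wz": -29},
    {"tx": -12,"ty": 162,"tz": 30,"wx": 23,"wy": 25.5,"wz": -36},
    {"tx": -12,"ty": 162,"tz": 30,"wx": 27.7,"wy": 30.5,"wz": -43},
    {"tx": -12,"ty": 162,"tz": 30,"wx": 32.3,"wy": 35.5,"wz": -50.5},
    {"tx": -12,"ty": 162,"tz": 30,"wx": 37,"wy": 40.5,"wz": -57.7},
    {"tx": -12,"ty": 162,"tz": 30,"wx": 41.5,"wy": 45.7,"wz": -65},
    {"tx": -12,"ty": 162,"tz": 30,"wx": 45.5,"wy": 50,"wz": -71.2},
    {"tx": -12,"ty": 162,"tz": 30,"wx": 47.6,"wy": 52.4,"wz": -74.5},
  ],
)

```text
clock: 1.65
ee_pos: [0.4939, 0.0612, 0.2877]
orientation: [-3.126, -0.926, -0.319]
wrist_force: [0.1, 0.4, -0.1]
grip_width: -0.0
grip_force: 0.0
```

Run:
```python
from h import *
from bench import ctrl
st=ctrl.read_state()
print(st["joint_positions"].round(3),rel(st,B+RB@[-.29,0,.20],toolR(np.radians(25),1)))
```

```text
[ 0.206 -0.139 -1.069  2.053 -0.451 -0.859] (array([-79.1,  57.6,  39.9]), array([10. , 11.8, -6.7]))
```

The arm ran into the limits of joints 3 and 4 (wrong wrist branch). I'll fit a simple kinematic model to choose a good branch.

```bash
cat > kin.py <<'E'
import numpy as np
from scipy.spatial.transform import Rotation as Ro
from scipy.optimize import least_squares
r=lambda ax,a: Ro.from_euler(ax,a).as_matrix()
S=[-1,-1]
T0=None
def fk(q,p,s=(1,1)):
    h,a2,a3,d4,off,L=p
    R1=r('z',q[0]);R2=R1@r('y',q[1]);R3=R2@r('y',-q[2]);R4=R3@r('x',s[0]*q[3]);R5=R4@r('y',-q[4]);R6=R5@r('x',s[1]*q[5])
    P=np.array([0,0,h])+R2@[0,0,a2]+R3@[d4,0,a3]+R5@[L,off,0]
    return P,R6
E
python3 - <<'E'
from kin import *
from bench import ctrl
st=ctrl.read_state()
D=[([.25861502,.3855196,.00677112,-.00041945,-1.19398257,-.25862303],[.62449171,.0000256,.23031253],[3.13962258,-.000118,-1.57095894]),
   (st["joint_positions"],st["ee_pos"],st["orientation"])]
for s in [(a,b) for a in(1,-1) for b in(1,-1)]:
    R=[fk(q,np.ones(6),s)[1].T@Ro.from_euler('xyz',o).as_matrix() for q,_,o in D]
    e=np.degrees(Ro.from_matrix(R[0].T@R[1]).magnitude())
    p0=np.array([.2,.41,0,.43,-.13,.3])
    f=lambda p:np.r_[np.concatenate([fk(q,p,s)[0]-x for q,x,_ in D])*1e3,(p-p0)*[.3,.3,3,.3,.3,.3]]
    L=least_squares(f,p0)
    print(s,round(e,2),L.x.round(4),L.fun[:6].round(2),R[0].round(2).tolist())
E
```

```text
(1, 1) 172.24 [-9.7266  5.0423  4.1571 -3.046  -0.1594 -0.296 ] [-0.12  0.39  0.21 -0.22  0.41 -0.21] [[0.0, -0.0, 1.0], [-0.87, 0.49, 0.0], [-0.49, -0.87, 0.0]]
(1, -1) 124.77 [-9.7266  5.0423  4.1571 -3.046  -0.1594 -0.296 ] [-0.12  0.39  0.21 -0.22  0.41 -0.21] [[0.0, -0.0, 1.0], [-1.0, 0.0, 0.0], [-0.0, -1.0, -0.0]]
(-1, 1) 68.77 [ 0.1606  0.5649 -0.      0.4218 -0.1598  0.2977] [ 0. -0.  0.  0. -0. -0.] [[0.0, 0.0, 1.0], [-0.87, 0.49, 0.0], [-0.49, -0.87, 0.0]]
(-1, -1) 0.0 [ 0.1606  0.5649 -0.      0.4218 -0.1598  0.2977] [ 0. -0.  0.  0. -0. -0.] [[0.0, 0.0, 1.0], [-1.0, 0.0, 0.0], [-0.0, -1.0, 0.0]]
```

```bash
cat >> kin.py <<'E'
p=np.array([.1606,.5649,0,.4218,-.1598,.2977]); TF=np.array([[0,0,1.],[-1,0,0],[0,-1,0]])
lo=np.array([-3.14,-1.21,-1.07,-3.16,-2.99,-3.1])+.02; hi=np.array([3.14,2.06,1.41,2.05,-.16,3.1])-.02
def FK(q): P,R=fk(q,p,(-1,-1)); return P,R@TF
def ik(P,R,q0):
    def f(q):
        a,b=FK(q); return np.r_[(a-P)*10,(b-R)[:, [0,2]].ravel()]
    L=least_squares(f,np.clip(q0,lo,hi),bounds=(lo,hi)); return L.x,np.abs(L.fun).max()
E
python3 - <<'E'
from kin import *
from h import B,RB,toolR
from bench import ctrl
q0=ctrl.read_state()["joint_positions"]; rng=np.random.default_rng(0)
P1=B+RB@[-.163,0,.104]; P2=P1+RB@[.075,0,.13]
for a in (0,15,25,35,45):
  for xu in (1,-1):
    R=toolR(np.radians(a),xu); S=set()
    for k in range(25):
      q,e=ik(P1,R,rng.uniform(lo,hi))
      if e<1e-3: S.add(tuple(q.round(2)))
    for q in S:
      q2,e2=ik(P2,R,np.array(q)); print(a,xu,q,e2<1e-3,q2.round(2))
E
```

```text
0 1 (np.float64(-0.44), np.float64(1.0), np.float64(-0.99), np.float64(-2.77), np.float64(-1.96), np.float64(-1.43)) True [-0.37  0.51 -0.82 -2.86 -1.33 -1.64]
0 -1 (np.float64(-0.44), np.float64(1.0), np.float64(-0.99), np.float64(-2.77), np.float64(-1.96), np.float64(1.72)) True [-0.37  0.51 -0.82 -2.86 -1.33  1.5 ]
15 1 (np.float64(-0.43), np.float64(0.7), np.float64(-0.99), np.float64(-2.81), np.float64(-1.42), np.float64(-1.53)) True [-0.35  0.31 -0.71 -2.78 -0.78 -1.76]
15 -1 (np.float64(-0.43), np.float64(0.7), np.float64(-0.99), np.float64(-2.81), np.float64(-1.42), np.float64(1.61)) True [-0.35  0.31 -0.71 -2.78 -0.78  1.38]
25 1 (np.float64(-0.41), np.float64(0.51), np.float64(-0.92), np.float64(-2.8), np.float64(-0.99), np.float64(-1.63)) True [-0.31  0.22 -0.54 -2.59 -0.37 -2.  ]
25 -1 (np.float64(-0.41), np.float64(0.51), np.float64(-0.92), np.float64(-2.8), np.float64(-0.99), np.float64(1.52)) True [-0.31  0.22 -0.54 -2.59 -0.37  1.14]
35 1 (np.float64(-0.37), np.float64(0.37), np.float64(-0.79), np.float64(-2.72), np.float64(-0.57), np.float64(-1.77)) False [-0.27  0.2  -0.55 -2.86 -0.18 -1.75]
35 -1 (np.float64(-0.37), np.float64(0.37), np.float64(-0.79), np.float64(-2.72), np.float64(-0.57), np.float64(1.37)) False [-0.27  0.2  -0.55 -2.86 -0.18  1.39]
```

```bash
cat > plan.py <<'E'
from kin import *
from h import B,RB,toolR
def rows(qs):
    P0,R0=FK(qs[0]); 
    for q in qs[1:]:
        P,R=FK(q); t=(R0.T@(P-P0)*1e3).round(); w=np.degrees(Ro.from_matrix(R0.T@R).as_rotvec()).round(1)
        print('{"tx":%g,"ty":%g,"tz":%g,"wx":%g,"wy":%g,"wz":%g},'%(*t,*w))
E
python3 - <<'E'
from plan import *
from bench import ctrl
q0=ctrl.read_state()["joint_positions"]
R=toolR(np.radians(15)); z=R[:,2]
qG,e=ik(B+RB@[-.163,0,.104]-.08*z,R,np.array([-.43,.7,-.99,-2.81,-1.42,-1.53])); print(qG.round(3),e)
for s in np.linspace(0,1,13):
    q=q0+s*(qG-q0); q[4]=np.interp(s,[0,.2,.8,1],[q0[4],-.8,-.9,qG[4]]); q[1:3]+=4*s*(1-s)*np.array([0,.25])
    P,Rr=FK(q); print(s.round(2),q.round(2),P.round(3),"z",Rr[:,2].round(2), "wr",(P-.3*Rr[:,2]).round(2))
E
```

```text
[-0.614  0.602 -1.05  -2.507 -1.339 -1.554] 0.1254484685552181
0.0 [ 0.21 -0.14 -1.07  2.05 -0.45 -0.86] [0.494 0.061 0.288] z [ 0.76 -0.24 -0.6 ] wr [0.26 0.13 0.47]
0.08 [ 0.14 -0.08 -0.99  1.67 -0.6  -0.92] [ 0.52  -0.08   0.302] z [ 0.62 -0.48 -0.62] wr [0.33 0.06 0.49]
0.17 [ 0.07 -0.02 -0.93  1.29 -0.74 -0.97] [ 0.477 -0.205  0.279] z [ 0.35 -0.63 -0.7 ] wr [ 0.37 -0.02  0.49]
0.25 [ 0.    0.05 -0.88  0.91 -0.81 -1.03] [ 0.401 -0.268  0.221] z [ 0.06 -0.57 -0.82] wr [ 0.38 -0.1   0.47]
0.33 [-0.07  0.11 -0.84  0.53 -0.82 -1.09] [ 0.321 -0.271  0.153] z [-0.14 -0.36 -0.92] wr [ 0.36 -0.16  0.43]
0.42 [-0.14  0.17 -0.82  0.15 -0.84 -1.15] [ 0.247 -0.227  0.092] z [-0.26 -0.08 -0.96] wr [ 0.32 -0.2   0.38]
0.5 [-0.2   0.23 -0.81 -0.23 -0.85 -1.21] [ 0.197 -0.148  0.049] z [-0.26  0.23 -0.94] wr [ 0.27 -0.22  0.33]
0.58 [-0.27  0.29 -0.81 -0.61 -0.86 -1.26] [ 0.182 -0.053  0.027] z [-0.14  0.49 -0.86] wr [ 0.23 -0.2   0.29]
0.67 [-0.34  0.36 -0.83 -0.99 -0.88 -1.32] [0.207 0.036 0.026] z [ 0.07  0.66 -0.75] wr [ 0.19 -0.16  0.25]
0.75 [-0.41  0.42 -0.87 -1.37 -0.89 -1.38] [0.266 0.097 0.036] z [ 0.33  0.69 -0.65] wr [ 0.17 -0.11  0.23]
0.83 [-0.48  0.48 -0.91 -1.75 -0.97 -1.44] [0.348 0.124 0.062] z [ 0.59  0.61 -0.53] wr [ 0.17 -0.06  0.22]
0.92 [-0.55  0.54 -0.98 -2.13 -1.16 -1.5 ] [0.445 0.099 0.104] z [ 0.83  0.4  -0.38] wr [ 0.19 -0.02  0.22]
1.0 [-0.61  0.6  -1.05 -2.51 -1.34 -1.55] [0.515 0.005 0.126] z [ 0.96  0.03 -0.29] wr [ 0.23 -0.01  0.21]
```

Run:
```python
from plan import *
qs=np.array([-.43,.7,-.99,-2.81,-1.42,-1.53])
for a in (5,15,22):
 for yw in (0,15,30):
  R=RB@r('z',np.radians(yw))@RB.T@toolR(np.radians(a))
  for y in (0,-.06):
   out=[]
   for xz in ((-.163,.104),(-.19,.1),(-.215,.1),(-.24,.12),(-.26,.2),(-.26,.26),(-.088,.234)):
    q,e=ik(B+RB@[xz[0],y,xz[1]],R,qs); out.append((round(e*100,1),q[2].round(2)))
   print(a,yw,y,[f"{e}/{g}" for e,g in out])
```

```text
5 0 0 ['0.0/-1.0', '1.2/-1.05', '7.7/-1.05', '15.6/-1.05', '15.8/-1.05', '4.7/-1.05', '0.0/-0.79']
5 0 -0.06 ['0.0/-0.94', '0.0/-0.99', '0.0/-1.04', '6.3/-1.05', '7.5/-1.05', '0.0/-1.02', '0.0/-0.74']
5 15 0 ['0.0/-0.82', '0.0/-0.88', '0.0/-0.93', '0.0/-0.99', '0.0/-1.0', '0.0/-0.91', '0.0/-0.61']
5 15 -0.06 ['0.0/-0.75', '0.0/-0.8', '0.0/-0.85', '0.0/-0.9', '0.0/-0.9', '0.0/-0.83', '0.0/-0.54']
5 30 0 ['0.0/-0.62', '0.0/-0.68', '0.0/-0.72', '0.0/-0.78', '0.0/-0.79', '0.0/-0.73', '0.0/-0.42']
5 30 -0.06 ['0.0/-0.55', '0.0/-0.6', '0.0/-0.64', '0.0/-0.69', '0.0/-0.7', '0.0/-0.65', '0.0/-0.36']
15 0 0 ['0.0/-0.99', '0.7/-1.05', '8.2/-1.05', '13.0/-1.05', '4.1/-1.05', '0.0/-0.95', '0.0/-0.71']
15 0 -0.06 ['0.0/-0.93', '0.0/-0.99', '0.0/-1.05', '4.7/-1.05', '0.0/-1.01', '0.0/-0.85', '0.0/-0.64']
15 15 0 ['0.0/-0.8', '0.0/-0.86', '0.0/-0.92', '0.0/-0.97', '0.0/-0.9', '0.0/-0.76', '0.0/-0.5']
15 15 -0.06 ['0.0/-0.73', '0.0/-0.78', '0.0/-0.83', '0.0/-0.87', '0.0/-0.81', '0.0/-0.71', '0.0/-0.44']
15 30 0 ['0.0/-0.6', '0.0/-0.65', '0.0/-0.71', '0.0/-0.75', '0.0/-0.72', '0.0/-0.64', '0.0/-0.34']
15 30 -0.06 ['0.0/-0.53', '0.0/-0.58', '0.0/-0.63', '0.0/-0.67', '0.0/-0.65', '0.0/-0.58', '0.0/-0.3']
22 0 0 ['0.0/-0.94', '0.0/-1.01', '2.6/-1.05', '5.7/-1.05', '0.0/-0.99', '0.0/-0.79', '0.0/-0.61']
22 0 -0.06 ['0.0/-0.88', '0.0/-0.94', '0.0/-1.0', '0.0/-1.04', '0.0/-0.89', '0.0/-0.71', '0.0/-0.51']
22 15 0 ['0.0/-0.75', '0.0/-0.81', '0.0/-0.87', '0.0/-0.91', '0.0/-0.79', '0.0/-0.65', '0.0/-0.39']
22 15 -0.06 ['0.0/-0.67', '0.0/-0.73', '0.0/-0.79', '0.0/-0.82', '0.0/-0.73', '0.0/-0.62', '0.0/-0.35']
22 30 0 ['0.0/-0.55', '0.0/-0.61', '0.0/-0.67', '0.0/-0.7', '0.0/-0.65', '0.0/-0.57', '0.0/-0.28']
22 30 -0.06 ['0.0/-0.49', '0.0/-0.55', '0.0/-0.6', '0.0/-0.63', '0.0/-0.6', '0.0/-0.53', '0.0/-0.24']
```

```bash
cat >> plan.py <<'E'
RT=RB@r('z',np.radians(15))@RB.T@toolR(np.radians(15)); YB=-.02
qs=np.array([-.43,.7,-.99,-2.81,-1.42,-1.53])
def at(x,z,q=qs): return ik(B+RB@[x,YB,z],RT,q)
def path(q0):
    qH,e=at(-.26,.24)
    from scipy.interpolate import PchipInterpolator as PI
    qm1=np.array([.1,-.1,-.5,.6,-.9,-.9]); qm2=np.array([-.15,0,-.45,-1.1,-.9,-1.1])
    return PI([0,.3,.65,1],np.array([q0,qm1,qm2,qH])),qH
E
python3 - <<'E'
from plan import *
from bench import ctrl
q0=ctrl.read_state()["joint_positions"]
f,qH=path(q0); Rl=None; tot=0
for s in np.linspace(0,1,41):
    P,R=FK(f(s))
    if Rl is not None: tot+=np.degrees(Ro.from_matrix(Rl.T@R).magnitude())
    Rl=R
    if round(s*40)%4==0: print(s.round(2),f(s).round(2),P.round(3),"z",R[:,2].round(2), "wr",(P-.3*R[:,2]).round(2),round(tot))
E
```

```text
0.0 [ 0.21 -0.14 -1.07  2.05 -0.45 -0.86] [0.494 0.061 0.288] z [ 0.76 -0.24 -0.6 ] wr [0.26 0.13 0.47] 0
0.1 [ 0.18 -0.13 -0.81  1.57 -0.66 -0.86] [ 0.562 -0.084  0.434] z [ 0.71 -0.5  -0.49] wr [0.35 0.06 0.58] 36
0.2 [ 0.14 -0.12 -0.6   1.08 -0.83 -0.88] [ 0.537 -0.194  0.467] z [ 0.53 -0.58 -0.62] wr [ 0.38 -0.02  0.65] 69
0.3 [ 0.1 -0.1 -0.5  0.6 -0.9 -0.9] [ 0.487 -0.216  0.392] z [ 0.36 -0.41 -0.84] wr [ 0.38 -0.09  0.64] 100
0.4 [ 0.05 -0.07 -0.48  0.09 -0.9  -0.93] [ 0.439 -0.159  0.285] z [ 0.27 -0.05 -0.96] wr [ 0.36 -0.14  0.57] 132
0.5 [-0.02 -0.04 -0.46 -0.44 -0.9  -0.98] [ 0.417 -0.055  0.223] z [ 0.29  0.33 -0.9 ] wr [ 0.33 -0.15  0.49] 166
0.6 [-0.1  -0.01 -0.45 -0.91 -0.9  -1.05] [0.435 0.041 0.223] z [ 0.42  0.58 -0.7 ] wr [ 0.31 -0.13  0.43] 198
0.7 [-0.2   0.01 -0.46 -1.27 -0.9  -1.17] [0.472 0.083 0.254] z [ 0.59  0.64 -0.49] wr [ 0.3  -0.11  0.4 ] 227
0.8 [-0.32  0.02 -0.53 -1.58 -0.89 -1.43] [0.5   0.08  0.272] z [ 0.75  0.57 -0.33] wr [ 0.27 -0.09  0.37] 262
0.9 [-0.46  0.03 -0.64 -1.84 -0.87 -1.8 ] [0.508 0.043 0.267] z [ 0.89  0.39 -0.25] wr [ 0.24 -0.07  0.34] 303
1.0 [-0.61  0.04 -0.79 -2.03 -0.86 -2.25] [ 0.49  -0.011  0.24 ] z [ 0.95  0.16 -0.26] wr [ 0.2  -0.06  0.32] 346
```

Run:
```python
from plan import *
from bench import ctrl
import pickle
q0=ctrl.read_state()["joint_positions"]; pickle.dump(q0,open("q0.pkl","wb"))
f,qH=path(q0)
rows([f(s) for s in np.linspace(0,1/3,13)])
```

```text
{"tx":64,"ty":27,"tz":5,"wx":-3.8,"wy":3.8,"wz":8.8},
{"tx":119,"ty":59,"tz":5,"wx":-7.5,"wy":7,"wz":17.8},
{"tx":163,"ty":95,"tz":2,"wx":-11.1,"wy":9.3,"wz":26.7},
{"tx":194,"ty":131,"tz":-3,"wx":-14.5,"wy":10.8,"wz":35.7},
{"tx":213,"ty":166,"tz":-8,"wx":-17.8,"wy":11.3,"wz":44.5},
{"tx":221,"ty":198,"tz":-12,"wx":-20.8,"wy":10.8,"wz":53.1},
{"tx":217,"ty":224,"tz":-15,"wx":-23.6,"wy":9.3,"wz":61.5},
{"tx":205,"ty":245,"tz":-14,"wx":-26.1,"wy":6.9,"wz":69.5},
{"tx":184,"ty":258,"tz":-12,"wx":-28.4,"wy":3.7,"wz":77.1},
{"tx":157,"ty":265,"tz":-8,"wx":-30.4,"wy":-0.4,"wz":84.4},
{"tx":125,"ty":265,"tz":-2,"wx":-32.1,"wy":-5,"wz":91.4},
{"tx":90,"ty":260,"tz":4,"wx":-33.9,"wy":-10,"wz":98.4},
```

>>> step_arm(
  targets=[
    {"tx": 60,"ty": 27,"tz": 5,"wx": -3.8,"wy": 3.8,"wz": 8.8},
    {"tx": 115,"ty": 59,"tz": 5,"wx": -7.5,"wy": 7,"wz": 17.8},
    {"tx": 163,"ty": 95,"tz": 2,"wx": -11,"wy": 9.3,"wz": 26.7},
    {"tx": 194,"ty": 131,"tz": -3,"wx": -14.5,"wy": 10.8,"wz": 35.7},
    {"tx": 213,"ty": 166,"tz": -8,"wx": -17.8,"wy": 11.3,"wz": 44.5},
    {"tx": 221,"ty": 198,"tz": -12,"wx": -20.8,"wy": 10.8,"wz": 53},
    {"tx": 217,"ty": 224,"tz": -15,"wx": -23.6,"wy": 9.3,"wz": 61.5},
    {"tx": 205,"ty": 245,"tz": -14,"wx": -26,"wy": 7,"wz": 69.5},
    {"tx": 184,"ty": 258,"tz": -12,"wx": -28.4,"wy": 3.7,"wz": 77},
    {"tx": 157,"ty": 265,"tz": -8,"wx": -30.4,"wy": -0.4,"wz": 84.4},
    {"tx": 125,"ty": 265,"tz": -2,"wx": -32,"wy": -5,"wz": 91.4},
    {"tx": 90,"ty": 260,"tz": 4,"wx": -34,"wy": -10,"wz": 98.4},
  ],
)

```text
clock: 3.15
ee_pos: [0.4691, -0.2042, 0.3527]
orientation: [-2.692, -0.064, -2.191]
wrist_force: [0.5, -0.8, 0.2]
grip_width: 0.0002
grip_force: 0.0
```

Run:
```python
from plan import *
from bench import ctrl
import pickle
q0=pickle.load(open("q0.pkl","rb")); f,qH=path(q0)
st=ctrl.read_state(); q=st["joint_positions"]; P,R=FK(q)
print(q.round(3),f(1/3).round(3),(P-st["ee_pos"]).round(4))
rows([q]+[f(s) for s in np.linspace(1/3,2/3,13)][1:])
```

```text
[ 0.083 -0.091 -0.49   0.427 -0.901 -0.91 ] [ 0.084 -0.093 -0.491  0.434 -0.9   -0.908] [ 0.  0. -0.]
{"tx":-6,"ty":30,"tz":17,"wx":-4.8,"wy":-3.5,"wz":6},
{"tx":-17,"ty":62,"tz":32,"wx":-10,"wy":-7.1,"wz":12.6},
{"tx":-33,"ty":93,"tz":44,"wx":-15.3,"wy":-10.7,"wz":19.5},
{"tx":-52,"ty":122,"tz":51,"wx":-20.6,"wy":-14.2,"wz":26.5},
{"tx":-75,"ty":148,"tz":55,"wx":-25.9,"wy":-17.7,"wz":33.7},
{"tx":-99,"ty":170,"tz":55,"wx":-31,"wy":-21,"wz":40.9},
{"tx":-125,"ty":187,"tz":51,"wx":-35.9,"wy":-24.3,"wz":48.1},
{"tx":-150,"ty":198,"tz":45,"wx":-40.6,"wy":-27.3,"wz":55.2},
{"tx":-174,"ty":204,"tz":37,"wx":-45,"wy":-30.2,"wz":62.2},
{"tx":-195,"ty":204,"tz":29,"wx":-49.2,"wy":-32.9,"wz":69.1},
{"tx":-214,"ty":200,"tz":20,"wx":-52.9,"wy":-35.4,"wz":75.6},
{"tx":-228,"ty":193,"tz":12,"wx":-56.5,"wy":-37.5,"wz":82},
```

Model is exact. Continue.

>>> step_arm(
  targets=[
    {"tx": -6,"ty": 30,"tz": 17,"wx": -4.8,"wy": -3.5,"wz": 6},
    {"tx": -17,"ty": 62,"tz": 32,"wx": -10,"wy": -7,"wz": 12.6},
    {"tx": -33,"ty": 93,"tz": 44,"wx": -15.3,"wy": -10.7,"wz": 19.5},
    {"tx": -52,"ty": 122,"tz": 51,"wx": -20.6,"wy": -14.2,"wz": 26.5},
    {"tx": -75,"ty": 148,"tz": 55,"wx": -26,"wy": -17.7,"wz": 33.7},
    {"tx": -99,"ty": 170,"tz": 55,"wx": -31,"wy": -21,"wz": 41},
    {"tx": -125,"ty": 187,"tz": 51,"wx": -36,"wy": -24.3,"wz": 48},
    {"tx": -150,"ty": 198,"tz": 45,"wx": -40.6,"wy": -27.3,"wz": 55},
    {"tx": -174,"ty": 204,"tz": 37,"wx": -45,"wy": -30,"wz": 62},
    {"tx": -195,"ty": 204,"tz": 29,"wx": -49,"wy": -33,"wz": 69},
    {"tx": -214,"ty": 200,"tz": 20,"wx": -53,"wy": -35.4,"wz": 75.6},
    {"tx": -228,"ty": 193,"tz": 12,"wx": -56.5,"wy": -37.5,"wz": 82},
  ],
)

```text
clock: 4.65
ee_pos: [0.4605, 0.0735, 0.2433]
orientation: [2.184, 0.255, 2.621]
wrist_force: [-0.6, 1.0, 0.3]
grip_width: 0.0001
grip_force: 0.0
```

Run:
```python
from plan import *
from bench import ctrl
import pickle
q0=pickle.load(open("q0.pkl","rb")); f,qH=path(q0)
q=ctrl.read_state()["joint_positions"]
print(q.round(3),f(2/3).round(3))
rows([q]+[f(s) for s in np.linspace(2/3,1,13)][1:])
```

```text
[-0.167  0.004 -0.45  -1.155 -0.901 -1.12 ] [-0.166  0.003 -0.451 -1.157 -0.9   -1.119]
{"tx":-7,"ty":13,"tz":6,"wx":-3.2,"wy":-2.8,"wz":7},
{"tx":-14,"ty":22,"tz":9,"wx":-6.4,"wy":-5.4,"wz":14.9},
{"tx":-22,"ty":28,"tz":11,"wx":-9.4,"wy":-7.9,"wz":23.5},
{"tx":-30,"ty":31,"tz":11,"wx":-12.5,"wy":-10.2,"wz":32.8},
{"tx":-38,"ty":30,"tz":9,"wx":-15.7,"wy":-12.4,"wz":42.7},
{"tx":-46,"ty":26,"tz":6,"wx":-19,"wy":-14.5,"wz":53.1},
{"tx":-53,"ty":20,"tz":1,"wx":-22.5,"wy":-16.4,"wz":63.8},
{"tx":-59,"ty":10,"tz":-5,"wx":-26.2,"wy":-18.2,"wz":74.7},
{"tx":-63,"ty":-2,"tz":-12,"wx":-30.2,"wy":-19.8,"wz":85.8},
{"tx":-66,"ty":-17,"tz":-19,"wx":-34.6,"wy":-21.3,"wz":97},
{"tx":-66,"ty":-33,"tz":-28,"wx":-39.3,"wy":-22.5,"wz":108},
{"tx":-64,"ty":-50,"tz":-36,"wx":-44.4,"wy":-23.5,"wz":118.9},
```

>>> step_arm(
  targets=[
    {"tx": -7,"ty": 13,"tz": 6,"wx": -4,"wy": -3.5,"wz": 9},
    {"tx": -14,"ty": 22,"tz": 9,"wx": -7.5,"wy": -6.5,"wz": 18},
    {"tx": -22,"ty": 28,"tz": 11,"wx": -10.8,"wy": -9,"wz": 27.5},
    {"tx": -30,"ty": 31,"tz": 11,"wx": -14,"wy": -11.3,"wz": 37},
    {"tx": -38,"ty": 30,"tz": 9,"wx": -17,"wy": -13.4,"wz": 47},
    {"tx": -46,"ty": 26,"tz": 6,"wx": -20.2,"wy": -15.2,"wz": 57},
    {"tx": -53,"ty": 20,"tz": 1,"wx": -23.4,"wy": -16.8,"wz": 66.5},
    {"tx": -59,"ty": 10,"tz": -5,"wx": -26.6,"wy": -18.4,"wz": 76},
    {"tx": -63,"ty": -2,"tz": -12,"wx": -30.2,"wy": -19.8,"wz": 86},
    {"tx": -66,"ty": -17,"tz": -19,"wx": -34.6,"wy": -21.3,"wz": 97},
    {"tx": -66,"ty": -33,"tz": -28,"wx": -39.3,"wy": -22.5,"wz": 108},
    {"tx": -64,"ty": -50,"tz": -36,"wx": -44.4,"wy": -23.5,"wz": 118.9},
  ],
)

```text
clock: 6.15
ee_pos: [0.4895, -0.0111, 0.2398]
orientation: [2.937, -1.309, 0.398]
wrist_force: [-0.5, 0.4, -1.3]
grip_width: 0.0003
grip_force: 0.0
```

Run:
```python
from plan import *
from h import rel
from bench import ctrl
import cv2,pickle
d=ctrl.get_image("side");pickle.dump(d,open("side1.pkl","wb"))
cv2.imwrite("pics/side1c.png",cv2.resize(d["img"][75:275,225:475],None,fx=3,fy=3,interpolation=cv2.INTER_CUBIC))
w=ctrl.get_image("wrist");pickle.dump(w,open("wrist1.pkl","wb"));cv2.imwrite("pics/wrist1.png",w["img"])
st=ctrl.read_state(); print(st["clock"],st["ee_pos"].round(4),st["joint_positions"].round(2),rel(st,B+RB@[-.26,YB,.24],RT))
```

```text
6.25 [ 0.4886 -0.0108  0.2389] [-0.62  0.05 -0.78 -2.   -0.88 -2.2 ] (array([1.4, 0.5, 0.9]), array([-1.2, -0.2,  3.6]))
```

View pics/side1c.png

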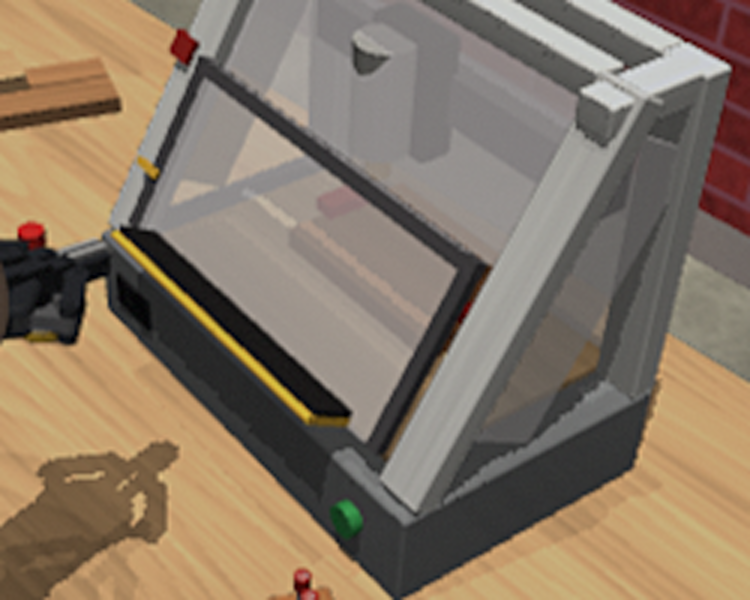

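View pics/wrist1.png

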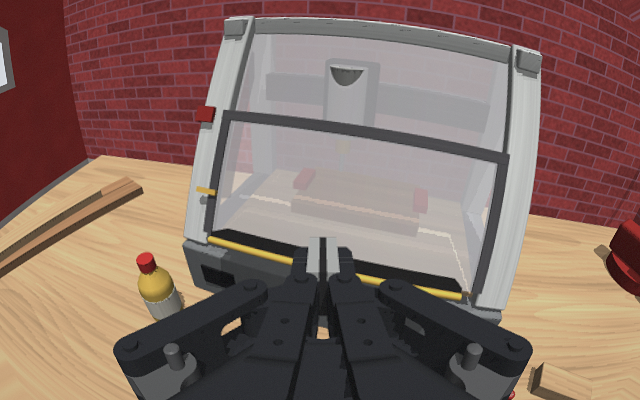

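The wrist view shows lip (208,240)–(466,297), pointer near (205,190), red mark near (205,114), all clear; the side view confirms the window is still down. Enlarge the left post in both.

Run:
```python
import cv2,pickle,numpy as np
a=pickle.load(open("side1.pkl","rb"))["img"][75:155,250:310]; b=pickle.load(open("wrist1.pkl","rb"))["img"][95:255,180:300]
print(pickle.load(open("wrist1.pkl","rb"))["camera_matrix"].round(1).tolist())
A=cv2.resize(a,None,fx=6,fy=6,interpolation=cv2.INTER_CUBIC);Bm=cv2.resize(b,None,fx=3,fy=3,interpolation=cv2.INTER_CUBIC)
cv2.imwrite("pics/c2.png",np.hstack([A,Bm]))
```

```text
[[309.7, 0.0, 322.5], [0.0, 309.7, 196.0], [0.0, 0.0, 1.0]]
```

View pics/c2.png

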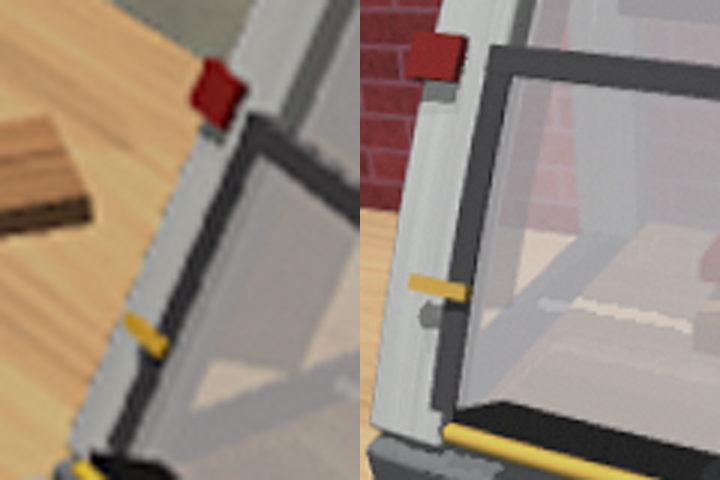

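```bash
cat >> h.py <<'E'
def wray(d,uv):
    K=d["camera_matrix"]; v=(np.array(uv)-K[:2,2])/K[0,0]; th=np.hypot(*v); k=np.r_[v/th*np.sin(th),np.cos(th)]
    return d["pose"][:3,3],d["pose"][:3,:3]@k
def tri(*rays):
    A=np.zeros((3,3));b=np.zeros(3);e=[]
    for o,v in rays:
        v=v/np.linalg.norm(v);M=np.eye(3)-np.outer(v,v);A+=M;b+=M@o
    x=np.linalg.solve(A,b)
    return x,[np.linalg.norm(np.cross(x-o,v/np.linalg.norm(v))) for o,v in rays]
def booth(X): return RB.T@(X-B)
def slope(X): b=booth(X); return np.array([b[0]*.866-b[2]*.5,b[1],b[0]*.5+b[2]*.866])  # depth normal, y, along
E
python3 - <<'E'
from h import *
s=pickle.load(open("side1.pkl","rb"));w=pickle.load(open("wrist1.pkl","rb"))
for n,us,uw in (("mark",(289.5,92.3),(214.8,115)),("ptr",(271,128),(196.7,189)),("lipL",(262.7,154),(208,241.5)),("lipR",(329,216.3),(464,299))):
    X,e=tri(ray(s,us),wray(w,uw)); print(n,booth(X).round(4),slope(X).round(4),np.round(e,4))
E
```

```text
mark [-0.0589  0.1892  0.2311] [-0.1666  0.1892  0.1707] [0. 0.]
ptr [-0.1157  0.1891  0.1507] [-0.1755  0.1891  0.0727] [0.0001 0.0001]
lipL [-0.1699  0.1392  0.123 ] [-0.2086  0.1392  0.0216] [0.0004 0.0004]
lipR [-0.1735 -0.1362  0.134 ] [-0.2172 -0.1362  0.0293] [0.001 0.001]
```

Run:
```python
from plan import *
from h import rel
from bench import ctrl
st=ctrl.read_state()
for x,z in ((-.24,.15),(-.215,.097),(-.166,.1),):
    print(rel(st,B+RB@[x,YB,z],RT), at(x,z)[0].round(2))
R0=RT; print("n in target tool",(RT.T@RB@[.5,0,.866]).round(3),(RT.T@RB@[.866,0,-.5]).round(3))
```

```text
(array([-80.9,   1.4,  42.4]), array([-1.2, -0.2,  3.6])) [-0.69  0.47 -0.91 -2.23 -1.18 -1.73]
(array([-126.3,    5.8,   79.2]), array([-1.2, -0.2,  3.6])) [-0.67  0.7  -0.89 -2.31 -1.32 -1.55]
(array([-112.2,   20.3,  123.9]), array([-1.2, -0.2,  3.6])) [-0.6   0.65 -0.79 -2.35 -1.21 -1.67]
n in target tool [0.961 0.129 0.242] [-0.266  0.224  0.937]
```

>>> step_arm(
  targets=[
    {"tx": -40,"ty": 1,"tz": 21,"wx": -1.2,"wy": -0.2,"wz": 3.6},
    {"tx": -81,"ty": 1,"tz": 42,"wx": -1.2,"wy": -0.2,"wz": 3.6},
    {"tx": -105,"ty": 4,"tz": 62,"wx": -1.2,"wy": -0.2,"wz": 3.6},
    {"tx": -126,"ty": 6,"tz": 79,"wx": -1.2,"wy": -0.2,"wz": 3.6},
    {"tx": -126,"ty": 6,"tz": 79,"wx": -1.2,"wy": -0.2,"wz": 3.6},
    {"tx": -121,"ty": 11,"tz": 94,"wx": -1.2,"wy": -0.2,"wz": 3.6},
    {"tx": -117,"ty": 15,"tz": 109,"wx": -1.2,"wy": -0.2,"wz": 3.6},
    {"tx": -114,"ty": 19,"tz": 119,"wx": -1.2,"wy": -0.2,"wz": 3.6},
    {"tx": -112,"ty": 20,"tz": 124,"wx": -1.2,"wy": -0.2,"wz": 3.6},
    {"tx": -112,"ty": 20,"tz": 124,"wx": -1.2,"wy": -0.2,"wz": 3.6},
  ],
)

```text
clock: 7.5
ee_pos: [0.5852, -0.0192, 0.1023]
orientation: [3.13, -1.313, 0.179]
wrist_force: [0.2, -0.4, 1.2]
grip_width: -0.0001
grip_force: 0.0
```

Run:
```python
from plan import *
from h import *
from bench import ctrl
import cv2
d=ctrl.get_image("side");w=ctrl.get_image("wrist")
A=cv2.resize(d["img"][110:270,200:400],None,fx=2.4,fy=2.4,interpolation=cv2.INTER_CUBIC);
W=cv2.resize(w["img"][:320],(480,384)); W=cv2.resize(w["img"],None,fx=.6,fy=.6) if 0 else W[:, :310]
cv2.imwrite("pics/c3.png",np.hstack([A,W]))
st=ctrl.read_state(); print(st["clock"],booth(st["ee_pos"]).round(4),slope(st["ee_pos"]).round(4),st["wrist_force"].round(1))
```

```text
7.6 [-0.1649 -0.0191  0.1017] [-0.1936 -0.0191  0.0056] [-0.4 -0.1 -0.1]
```

View pics/c3.png

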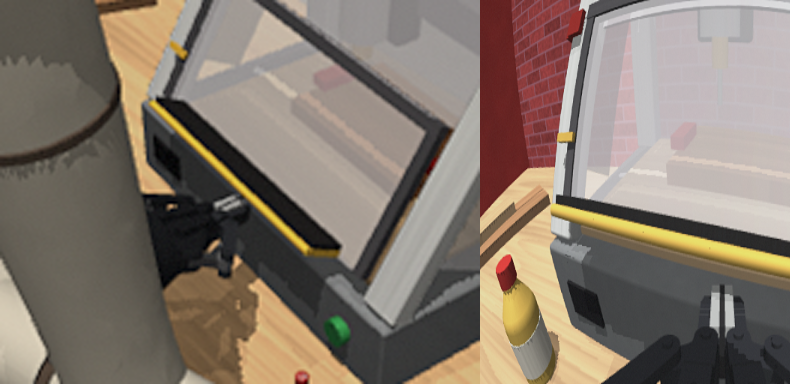

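Run:
```python
from h import *
from bench import ctrl
w=ctrl.get_image("wrist")
im=w["img"][:,322].astype(int); yel=[v for v in range(150,300) if im[v,2]>im[v,0]*1.8 and im[v,1]>80]
print(yel[:1],yel[-1:])
for v in (yel[0],yel[-1]):
    o,k=wray(w,(322,v)); o=slope(o); k2=slope(B+k)-slope(B); 
    for dep in (-.213,-.205): print(v,(o+k2*(dep-o[0])/k2[0]).round(4))
```

```text
[201] [217]
201 [-0.213  -0.0177  0.0328]
201 [-0.205  -0.0159  0.0323]
217 [-0.213  -0.0187  0.0257]
217 [-0.205  -0.0169  0.0248]
```

>>> step_arm(
  targets=[
    {"tx": 7.2,"ty": 1,"tz": 1.8,"wx": 0,"wy": 0,"wz": 0},
    {"tx": 14.4,"ty": 1.9,"tz": 3.6,"wx": 0,"wy": 0,"wz": 0},
    {"tx": 21.6,"ty": 2.9,"tz": 5.4,"wx": 0,"wy": 0,"wz": 0},
    {"tx": 28.8,"ty": 3.9,"tz": 7.3,"wx": 0,"wy": 0,"wz": 0},
    {"tx": 36,"ty": 4.8,"tz": 9.1,"wx": 0,"wy": 0,"wz": 0},
    {"tx": 43.2,"ty": 5.8,"tz": 10.9,"wx": 0,"wy": 0,"wz": 0},
    {"tx": 50.4,"ty": 6.8,"tz": 12.7,"wx": 0,"wy": 0,"wz": 0},
    {"tx": 57.6,"ty": 7.7,"tz": 14.5,"wx": 0,"wy": 0,"wz": 0},
  ],
)

```text
clock: 8.65
ee_pos: [0.6149, -0.0222, 0.154]
orientation: [3.134, -1.312, 0.174]
wrist_force: [-0.6, -1.3, -4.8]
grip_width: -0.0002
grip_force: 2.0
```

```bash
cat > meas.py <<'E'
from h import *
from bench import ctrl
import cv2
st=ctrl.read_state(); print(st["clock"],slope(st["ee_pos"]).round(4),(RB.T@st["wrist_force"]).round(1),st["joint_positions"].round(2))
w=ctrl.get_image("wrist"); im=w["img"].astype(int)
for c in (300,322,345):
    yel=[v for v in range(100,330) if im[v,c,2]>im[v,c,0]*1.8 and im[v,c,1]>80]
    print(c,yel[:1],yel[-1:],end=' ')
hsv=cv2.cvtColor(w["img"],cv2.COLOR_BGR2HSV)
# lip edge at image column 322
v=yel[-1] if yel else 200
o,k=wray(w,(c,v)); o=slope(o); k2=slope(B+k)-slope(B); print("lip",(o+k2*(-.213-o[0])/k2[0]).round(4))
pickle.dump(w,open("w.pkl","wb"))
E
python3 meas.py
```

```text
8.65 [-0.1935 -0.0191  0.0661] [-0.5 -1.3 -4.8] [-0.53  0.47 -0.68 -2.31 -1.01 -1.88]
300 [224] [239] 322 [228] [243] 345 [231] [247] lip [-0.213  -0.031   0.0745]
```

>>> step_arm(
  targets=[
    {"tx": 7.2,"ty": 1,"tz": 1.8,"wx": 0,"wy": 0,"wz": 0},
    {"tx": 14.4,"ty": 1.9,"tz": 3.6,"wx": 0,"wy": 0,"wz": 0},
    {"tx": 21.6,"ty": 2.9,"tz": 5.4,"wx": 0,"wy": 0,"wz": 0},
    {"tx": 28.8,"ty": 3.9,"tz": 7.3,"wx": 0,"wy": 0,"wz": 0},
    {"tx": 34,"ty": 4.6,"tz": 8.6,"wx": 0,"wy": 0,"wz": 0},
    {"tx": 38,"ty": 5.1,"tz": 9.6,"wx": 0,"wy": 0,"wz": 0},
    {"tx": 38,"ty": 5.1,"tz": 9.6,"wx": 0,"wy": 0,"wz": 0},
  ],
)

```text
clock: 9.57
ee_pos: [0.6348, -0.024, 0.1891]
orientation: [3.131, -1.314, 0.178]
wrist_force: [-0.6, 0.2, -1.9]
grip_width: 0.0001
grip_force: 0.8
```

```bash
python3 meas.py
python3 - <<'E'
from bench import ctrl
import cv2,pickle,numpy as np
w=pickle.load(open("w.pkl","rb")); s=ctrl.get_image("side"); pickle.dump(s,open("s.pkl","wb"))
A=cv2.resize(s["img"][70:150,260:320],None,fx=6,fy=6,interpolation=cv2.INTER_CUBIC)
hsv=cv2.cvtColor(w["img"],cv2.COLOR_BGR2HSV); m=cv2.inRange(hsv,(20,120,90),(35,255,255)); m[:, 200:]=0
ys,xs=np.nonzero(m); print(xs.min() if len(xs) else None, np.percentile(xs,[0,50,100]),np.percentile(ys,[0,50,100]))
b=w["img"][0:240,40:220]; cv2.imwrite("pics/c4.png",np.hstack([A,cv2.resize(b,None,fx=2,fy=2,interpolation=cv2.INTER_CUBIC)]))
E
```

```text
9.575 [-0.1937 -0.019   0.1066] [-0.6  0.1 -1.9] [-0.49  0.39 -0.6  -2.27 -0.89 -2.02]
300 [223] [239] 322 [227] [242] 345 [230] [246] lip [-0.213  -0.0307  0.1152]
45 [ 45. 102. 199.] [124. 214. 399.]
```

View pics/c4.png

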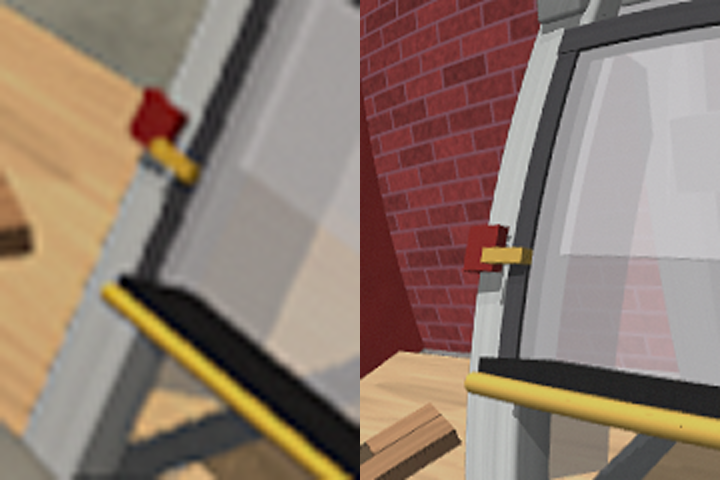

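Run:
```python
from h import *
s=pickle.load(open("s.pkl","rb"));w=pickle.load(open("w.pkl","rb"))
s1=pickle.load(open("side1.pkl","rb"));w1=pickle.load(open("wrist1.pkl","rb"))
for n,rs in (("ptr",[ray(s,(285.5,94.7)),wray(w,(101,127.5))]),("mark",[ray(s1,(289.5,92.3)),wray(w,(112,124.5)),wray(w1,(214.8,115))]),("mark_w",[wray(w,(112,124.5)),wray(w1,(214.8,115))])):
    X,e=tri(*rs); print(n,slope(X).round(4),np.round(e,4))
for n,uv in (("mark",(112,124.5)),("ptr",(101,127.5))):
    o,k=wray(w,uv); o=slope(o); k=slope(B+k)-slope(B)
    for dep in (-.165,-.17,-.176): print(n,dep,(o+k*(dep-o[0])/k[0]).round(4))
```

```text
ptr [-0.1891  0.1765  0.1653] [0.0028 0.0028]
mark [-0.1701  0.1874  0.1705] [0.0018 0.0021 0.0007]
mark_w [-0.1766  0.1821  0.1691] [0.0002 0.0002]
mark -0.165 [-0.165   0.1977  0.1711]
mark -0.17 [-0.17    0.191   0.1703]
mark -0.176 [-0.176   0.183   0.1694]
ptr -0.165 [-0.165   0.2157  0.1682]
ptr -0.17 [-0.17    0.2085  0.1675]
ptr -0.176 [-0.176   0.1999  0.1667]
```

Run:
```python
from plan import *
from h import *
from bench import ctrl
st=ctrl.read_state(); w=pickle.load(open("w.pkl","rb"))
print("cam",slope(w["pose"][:3,3]).round(4),(RB.T@w["pose"][:3,2]).round(3))
q=st["joint_positions"]; P=st["ee_pos"]; R=Ro.from_euler('xyz',st["orientation"]).as_matrix()
n=RB@[.5,0,.866]; d=RB@[.866,0,-.5]; y=RB@[0,1.,0]
print("tool axes n,d,y",(R.T@n).round(3),(R.T@d).round(3),(R.T@y).round(3))
for up,yy,bk in ((40,0,65),(40,.05,65),(40,.09,65)):
    print(up,yy,[x.round(2) if hasattr(x,'round') else x for x in ik(P+n*up/1e3-d*bk/1e3+y*yy,R,q)])
```

```text
cam [-0.3488 -0.0482  0.1418] [ 0.823  0.221 -0.523]
tool axes n,d,y [0.96  0.132 0.248] [-0.272  0.225  0.936] [ 0.068 -0.965  0.252]
40 0 [array([-0.47,  0.17, -0.57, -2.1 , -0.73, -2.29]), np.float64(0.0)]
40 0.05 [array([-0.38,  0.17, -0.62, -2.25, -0.7 , -2.17]), np.float64(0.0)]
40 0.09 [array([-0.3 ,  0.18, -0.66, -2.39, -0.69, -2.07]), np.float64(0.0)]
```

>>> step_arm(
  targets=[
    {"tx": -4.8,"ty": -0.7,"tz": -1.2,"wx": 0,"wy": 0,"wz": 0},
    {"tx": 3.4,"ty": -7.5,"tz": -29.3,"wx": 0,"wy": 0,"wz": 0},
    {"tx": 13,"ty": -15.3,"tz": -62,"wx": 0,"wy": 0,"wz": 0},
    {"tx": 29,"ty": -42,"tz": -51,"wx": 0,"wy": 0,"wz": 0},
    {"tx": 48.6,"ty": -69,"tz": -39,"wx": 0,"wy": 0,"wz": 0},
    {"tx": 48.6,"ty": -69,"tz": -39,"wx": 0,"wy": 0,"wz": 0},
    {"tx": 48.6,"ty": -69,"tz": -39,"wx": 0,"wy": 0,"wz": 0},
  ],
)

```text
clock: 10.55
ee_pos: [0.5977, 0.0399, 0.2446]
orientation: [3.134, -1.312, 0.176]
wrist_force: [0.3, 0.4, -1.3]
grip_width: -0.0003
grip_force: 0.0
```

Run:
```python
from h import *
from bench import ctrl
import cv2
st=ctrl.read_state(); print(st["clock"],slope(st["ee_pos"]).round(4),st["joint_positions"].round(2))
w=ctrl.get_image("wrist"); pickle.dump(w,open("w2.pkl","wb"))
print("cam",slope(w["pose"][:3,3]).round(4))
X=B+RB@np.array([.866*-.172+.5*.17,.187,-.5*-.172+.866*.17]) # mark approx
T=np.linalg.inv(w["pose"]); c=T[:3,:3]@X+T[:3,3]; th=np.arccos(c[2]/np.linalg.norm(c)); K=w["camera_matrix"]
u=K[:2,2]+K[0,0]*th*c[:2]/np.hypot(*c[:2]); print(u)
x,y=np.round(u).astype(int); x0=max(x-40,0);y0=max(y-35,0); print(x0,y0)
cv2.imwrite("pics/c5.png",cv2.resize(w["img"][y0:y0+70,x0:x0+90],None,fx=8,fy=8,interpolation=cv2.INTER_CUBIC))
```

```text
10.55 [-0.2588  0.0411  0.133 ] [-0.37  0.19 -0.66 -2.31 -0.74 -2.1 ]
cam [-0.4138  0.0117  0.1687]
[200.50451266 165.09860838]
161 130
```

View pics/c5.png

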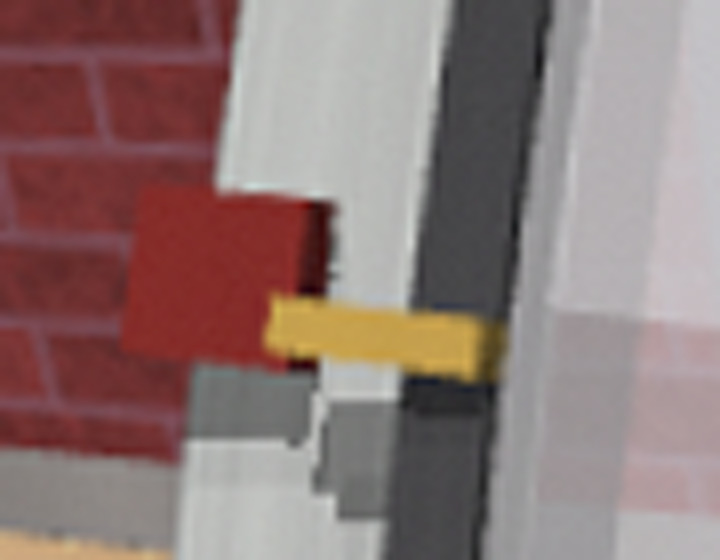

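Run:
```python
from h import *
w=pickle.load(open("w2.pkl","rb"))
f=lambda x,y:(161+(x+.5)/8-.5,130+(y+.5)/8-.5)
def at(xy,dep):
    o,k=wray(w,f(*xy)); o=slope(o); k=slope(B+k)-slope(B); return (o+k*(dep-o[0])/k[0])
for dep in (-.165,-.172,-.18,-.188):
    print(dep,"markT,M,B",at((305,197),dep).round(4),at((295,283.5),dep).round(4),at((285,370),dep).round(4),
     "ptr top,mid,bot,right",at((272,296),dep)[2].round(4),at((269,325),dep).round(4),at((266,355),dep)[2].round(4),at((478,348),dep).round(4))
```

```text
-0.165 markT,M,B [-0.165   0.1961  0.1804] [-0.165   0.1958  0.1698] [-0.165   0.1957  0.1592] ptr top,mid,bot,right 0.1679 [-0.165   0.1991  0.1644] 0.1607 [-0.165   0.1679  0.1649]
-0.172 markT,M,B [-0.172   0.1909  0.18  ] [-0.172   0.1907  0.1697] [-0.172   0.1905  0.1595] ptr top,mid,bot,right 0.1679 [-0.172   0.1938  0.1645] 0.1609 [-0.172   0.1635  0.165 ]
-0.18 markT,M,B [-0.18    0.185   0.1797] [-0.18    0.1847  0.1697] [-0.18    0.1846  0.1598] ptr top,mid,bot,right 0.168 [-0.18    0.1878  0.1646] 0.1612 [-0.18    0.1585  0.1651]
-0.188 markT,M,B [-0.188   0.179   0.1793] [-0.188   0.1788  0.1697] [-0.188   0.1787  0.1601] ptr top,mid,bot,right 0.168 [-0.188   0.1817  0.1648] 0.1614 [-0.188   0.1535  0.1652]
```

>>> step_arm(
  targets=[
    {"tx": -19.6,"ty": 27,"tz": -12,"wx": 0,"wy": 0,"wz": 0},
    {"tx": -35.6,"ty": 53.7,"tz": -23,"wx": 0,"wy": 0,"wz": 0},
    {"tx": -35.6,"ty": 53.7,"tz": -23,"wx": 0,"wy": 0,"wz": 0},
    {"tx": -45.2,"ty": 61.5,"tz": 9.7,"wx": 0,"wy": 0,"wz": 0},
    {"tx": -53.4,"ty": 68.3,"tz": 37.8,"wx": 0,"wy": 0,"wz": 0},
    {"tx": -53.4,"ty": 68.3,"tz": 37.8,"wx": 0,"wy": 0,"wz": 0},
    {"tx": -53.4,"ty": 68.3,"tz": 37.8,"wx": 0,"wy": 0,"wz": 0},
  ],
)

```text
clock: 11.48
ee_pos: [0.6313, -0.0234, 0.1835]
orientation: [3.136, -1.311, 0.173]
wrist_force: [0.0, 0.3, 0.8]
grip_width: 0.0001
grip_force: 0.0
```

```bash
python3 meas.py
```

```text
11.475 [-0.1939 -0.0188  0.0999] [0.  0.3 0.8] [-0.5   0.4  -0.61 -2.28 -0.9  -2.  ]
300 [208] [223] 322 [212] [227] 345 [215] [230] lip [-0.213  -0.0295  0.1158]
```

>>> step_arm(
  targets=[
    {"tx": 2.9,"ty": 0.4,"tz": 0.7,"wx": 0,"wy": 0,"wz": 0},
    {"tx": 5.3,"ty": 0.7,"tz": 1.4,"wx": 0,"wy": 0,"wz": 0},
    {"tx": 7.2,"ty": 1,"tz": 1.9,"wx": 0,"wy": 0,"wz": 0},
    {"tx": 8.6,"ty": 1.2,"tz": 2.2,"wx": 0,"wy": 0,"wz": 0},
    {"tx": 9.7,"ty": 1.3,"tz": 2.5,"wx": 0,"wy": 0,"wz": 0},
    {"tx": 9.7,"ty": 1.3,"tz": 2.5,"wx": 0,"wy": 0,"wz": 0},
    {"tx": 9.7,"ty": 1.3,"tz": 2.5,"wx": 0,"wy": 0,"wz": 0},
  ],
)

```text
clock: 12.4
ee_pos: [0.6367, -0.0241, 0.1922]
orientation: [3.135, -1.312, 0.174]
wrist_force: [-3.7, -0.2, -0.6]
grip_width: 0.0001
grip_force: 1.7
```

```bash
python3 meas.py
```

```text
12.4 [-0.1936 -0.0189  0.1101] [-3.7 -0.6 -0.6] [-0.49  0.38 -0.59 -2.26 -0.87 -2.04]
300 [224] [239] 322 [228] [243] 345 [231] [247] lip [-0.213  -0.0307  0.1184]
```

>>> step_arm(
  targets=[
    {"tx": 0.8,"ty": 0.1,"tz": 0.2,"wx": 0,"wy": 0,"wz": 0},
    {"tx": 1.5,"ty": 0.2,"tz": 0.4,"wx": 0,"wy": 0,"wz": 0},
    {"tx": 1.5,"ty": 0.2,"tz": 0.4,"wx": 0,"wy": 0,"wz": 0},
    {"tx": 1.5,"ty": 0.2,"tz": 0.4,"wx": 0,"wy": 0,"wz": 0},
    {"tx": -4,"ty": -0.6,"tz": -1,"wx": 0,"wy": 0,"wz": 0},
    {"tx": 4,"ty": -7.5,"tz": -29,"wx": 0,"wy": 0,"wz": 0},
    {"tx": 13,"ty": -15.3,"tz": -62,"wx": 0,"wy": 0,"wz": 0},
    {"tx": 27,"ty": -42,"tz": -51,"wx": 0,"wy": 0,"wz": 0},
    {"tx": 44,"ty": -70,"tz": -40,"wx": 0,"wy": 0,"wz": 0},
    {"tx": 44,"ty": -70,"tz": -40,"wx": 0,"wy": 0,"wz": 0},
    {"tx": 44,"ty": -70,"tz": -40,"wx": 0,"wy": 0,"wz": 0},
  ],
)

```text
clock: 13.82
ee_pos: [0.5985, 0.0402, 0.2453]
orientation: [3.132, -1.313, 0.176]
wrist_force: [-1.5, -0.1, 0.1]
grip_width: -0.0001
grip_force: 0.0
```

Run:
```python
from h import *
from bench import ctrl
import cv2
st=ctrl.read_state(); print(st["clock"],slope(st["ee_pos"]).round(4),st["wrist_force"].round(1))
w=ctrl.get_image("wrist"); pickle.dump(w,open("w3.pkl","wb"))
print("cam",slope(w["pose"][:3,3]).round(4))
cv2.imwrite("pics/c6.png",cv2.resize(w["img"][130:200,161:251],None,fx=8,fy=8,interpolation=cv2.INTER_CUBIC))
```

```text
13.825 [-0.2585  0.0414  0.134 ] [-1.5 -0.1  0.1]
cam [-0.4136  0.0121  0.1695]
```

View pics/c6.png

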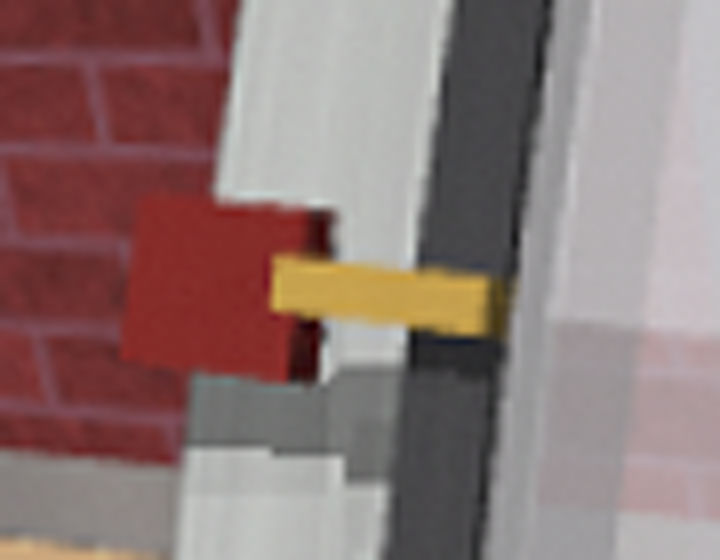

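Run:
```python
from h import *
import cv2
f=lambda x,y:(161+(x+.5)/8-.5,130+(y+.5)/8-.5)
def at(w,uv,dep):
    o,k=wray(w,uv); o=slope(o); k=slope(B+k)-slope(B); return (o+k*(dep-o[0])/k[0])
w=pickle.load(open("w3.pkl","rb"))
for dep in (-.172,-.185): print(dep,at(w,f(297,294.5),dep).round(4),at(w,f(131,277),dep).round(4),"ptr",at(w,f(273,283.5),dep).round(4),at(w,f(488,304),dep).round(4))
# intensity-based yellow centroid per column, both images, and red extent left of pointer
for n in ("w2","w3"):
    w=pickle.load(open(n+".pkl","rb")); g=w["img"].astype(float)
    rc=[];pc=[]
    for c in range(179,193): # red-only columns
        col=g[135:190,c]; wt=np.clip((col[:,2]-2.2*np.maximum(col[:,0],col[:,1])),0,None); wt/=wt.max()+1e-9; rc.append((c,135+np.nonzero(wt>.4)[0][[0,-1]].mean()))
    for c in range(197,212):
        col=g[150:185,c]; wt=np.clip(col[:,1]-1.4*col[:,0],0,None); pc.append((c,150+(wt*np.arange(35)).sum()/wt.sum()))
    rs=np.array([at(w,u,-.175)[2] for u in rc]);ps=np.array([at(w,u,-.185)[2] for u in pc])
    print(n,(rs*1e3).round(1),(ps*1e3).round(1))
```

```text
-0.172 [-0.172   0.1902  0.1696] [-0.172   0.2167  0.1693] ptr [-0.172   0.194   0.1706] [-0.172   0.163   0.1712]
-0.185 [-0.185   0.1806  0.1696] [-0.185   0.2057  0.1693] ptr [-0.185   0.1843  0.1705] [-0.185   0.1549  0.1711]
w2 [169.1 169.2 169.3 169.4 169.5 169.6 170.2 170.3 170.  169.1 169.3 169.4
 169.5 169.6] [164.9 164.9 165.  165.  165.4 165.  164.9 164.8 164.9 164.9 165.  165.1
 165.2 165.2 164.9]
w3 [169.3 169.4 163.8 169.6 169.7 169.8 170.  170.1 169.7 169.4 169.5 169.6
 169.7 169.8] [170.8 170.6 170.6 170.6 170.9 170.9 170.8 170.9 171.  170.9 170.7 170.7
 170.8 170.9 170.9]
```

The pointer now sits about 1 mm above the mark's middle. That is within the calibration error, so I'll leave it and move further clear.

>>> step_arm(
  targets=[
    {"tx": 5,"ty": -3,"tz": -20,"wx": 0,"wy": 0,"wz": 0},
    {"tx": 10,"ty": -7,"tz": -40,"wx": 0,"wy": 0,"wz": 0},
    {"tx": 10,"ty": -7,"tz": -40,"wx": 0,"wy": 0,"wz": 0},
    {"tx": 10,"ty": -7,"tz": -40,"wx": 0,"wy": 0,"wz": 0},
  ],
)

```text
clock: 14.38
ee_pos: [0.5619, 0.0406, 0.2647]
orientation: [3.135, -1.312, 0.173]
wrist_force: [0.2, -0.2, -1.3]
grip_width: -0.0005
grip_force: 0.0
```

```bash
python3 -c "
from bench import ctrl
print(ctrl.read_state()['wrist_force'],ctrl.close_job())"
```

```text
the job is handed in; nothing more can be done
[ 0.20832514 -0.2073652  -1.32133291] None
```

I pushed the window up from beneath its lip, and the pointer stands about 1 mm above the middle of the red mark by the wrist camera; the arm is clear and the job was handed in at about 14.4 s.

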